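Turn the lidded parts tin over onto its lid

ROBOT

A 7-joint arm with a two-finger parallel gripper is mounted at the origin on a cart in front of the work surface, level with it; the furniture and walls round the work are solid. World frame = base frame: x ahead of the robot, y to its left, z up, the work surface at z = 0. Lengths are in m, angles in rad, forces in N, time in s.
With the tool pointing down it reaches from about 0.4 to 0.85 m from the base axis. Payload 4.4 kg.
Tool frame: the origin (TCP) lies at the very end of the fingers, on their centre line; the grasp point (between the pads) lies 19 mm behind it (env.hold_point_z is the distance from the TCP to the grasp point, in m); z points along the fingers, y is the line along which they close (so a half turn about z gives the same grasp; the last joint's range is limited). The gripper opens to 94 mm and grips with 3 to 60 N. Pads are 16 mm wide; open, the fingers measure 119 mm over their backs; the gripper's body (75 mm by 177 mm) begins 78 mm behind the grasp point.
Start: joints at [-1.316, 0.628, 0.038, 1.517, -0.027, 0.996, -0.02], TCP at [0.205, 0.617, 0.205] pointing down, gripper open.
Joint ranges: [-3.06, 3.06], [-0.37, 2.12], [-1.25, 1.32], [0.18, 2.47], [-1.1, 4.24], [0.23, 1.98], [-2.94, 2.94]. Speed limits (rad/s): [2.57, 2.57, 3.14, 3.14, 3.14, 3.14, 3.14].

INTERFACE

Orientations are given as a rotation vector (axis times angle).
In Python, from workcell import status, viewer, order, env gives the robot as it stands. The module is installed in compiled form; this text tells all that it offers.
- The arm moves only by the tool send_rows, never from a script. Its argument "moves" is a list of rows, each an object of numbers: "tx", "ty", "tz": the shift along the tool's x, y, z in m; "wx", "wy", "wz": the turn, a rotation vector about the tool's x, y, z in rad; "hand": the opening in per cent of the stroke, from 0 (shut) to 100 (fully open). A call has 1 to 8 rows; each row shifts and turns the commanded pose from where the row before left it, along the tool's axes as they then stand; what a row does not reach is not made up. A row lasts 1/8 s, in which the tool goes at most 62.5 mm and 10.7 degrees, less where a joint would pass 70% of its speed; a pose out of reach is approached as far as the arm can. A call with a gripper value outside its range is refused whole. The fingers move at their own pace and stop on an object; "newtons" is the grip in N (left out, the last holds). Time passes only in rows, so rows that do not move let the fingers close. It gives the time, the measured TCP pose, the force, the opening and the grip force at its end, in the units of the state.
- status.state(): the state, without advancing time (a new reading comes with each control period).
- viewer.read_camera(name): name is "side" or "top" or "wrist"; returns a dict with "pixels" (420x560x3 uint8, red, green, blue), "mtx" (3x3 intrinsics, pixels), "eye" and "orientation" of the camera in the world. Camera axes: x right, y down, z forward; pixel columns grow to the right and rows downward; lengths in m; the calibration is good to about 2 mm. A picture is of the moment at which its call begins. There is no depth.
- order.hand_in(): hands the job in; it is judged then, once.
The state is a dict: "t": time; "joint_pos": joint angles; "qvel": joint speeds; "effort": joint torques, N m; "eef_pos": TCP position; "orientation": TCP orientation; "ft_force": force on the tool from outside, world axes, zero at the start; "torque": the same for the moment, N m; "grip_width": finger opening in m; "grasp_force": force on a finger pad.
Only numpy, scipy, OpenCV 4.12 (cv2) and the standard library are available. Lean on these libraries where they do the work, as an engineer would, in place of code of your own. Each camera call takes 0.05 s, during which the arm holds its last target. There are 200 camera calls.

TASK

The closed parts tin leans lid-up in one V-notched stand, with a scope ring loose inside it and a lid that only rests in place. Roll it over into the empty stand, centred on it, so that it leans there on its lid, lid facing obliquely down and seated against both faces of the notch, and let go. Keep lid and bottom pinched together the whole way so that the lid never comes open and the ring stays inside.

Things in the scene. Friction and masses are not known exactly. Their poses are not given: they have to be found in the camera images.
- tin: Steel tin 110 (own x) x 70 (y) x 42 mm (z), 0.22 kg; 46 mm from bottom to lid face, lid on. Origin: centre of underside; z points out through the lid. Start: leaning in a twin of stand_to, z 40 deg above level towards about world +y, x level, own +y side lowest. Free finger room behind bottom and lid between the frames: come along own +y (40 deg off vertical), pinch along z.
- tin_lid: Loose flat grey lid, 110 x 70 x 4 mm, 0.06 kg, flush with the tin's sides, a 7 mm lip inside its walls, no catch: falls off when facing down unsupported. Origin: centre of its underside, at the tin's rim (42 mm up the tin's z when shut); axes parallel to the tin's.
- ring: Black scope cap ring, 32 mm across, 12 mm high, 0.02 kg, loose and hidden inside the tin. Origin: centre of one end face.
- stand_to: Empty fixed aluminium stand, base 98 (x) x 92 (y) mm, origin under its centre, z up. Two frames, 72 mm free between, with a 90 deg V-notch along own x: bottom at y 0, z 34 mm; steep face (50 deg) up to own -y (about world +y), shallow (40 deg) to own +y. Seated: lid on steep face, tin's +y side on shallow; tin z 40 deg below level towards stand -y, tin origin at (0, 13, 90) mm.
There are look-alikes about, which are no part of the job. What is shaped like the stand_to but purple is not meant.

How it is judged:
At the end, for the whole second after the job is handed in: The tin lies lid-down in the empty stand: origin within 20 mm along, 14 mm across, 12 mm in height of its seat; z axis 40 degrees below level within 11, x along the notch within 12 degrees; lid shut within 4 mm and 5 degrees; ring inside; at rest (x of tin in the frame of stand_to between -0.02 and 0.02 m and y of tin in the frame of stand_to between -0.0013 and 0.0267 m and z of tin in the frame of stand_to between 0.0784 and 0.1024 m and angle between tin's own z axis and vertical between 2.079 and 2.459 rad and angle between the x axis of tin and the x axis of stand_to, either way round below 0.21 rad and z of tin_lid in the frame of tin between 0.036 and 0.046 m and angle between the z axis of tin_lid and the z axis of tin, either way round below 0.1 rad and x of ring in the frame of tin between -0.055 and 0.055 m and y of ring in the frame of tin between -0.035 and 0.035 m and z of ring in the frame of tin between 0 and 0.046 m and linear speed of tin below 0.02 m/s and angular speed of tin below 0.2 rad/s); the robot touches nothing.
It fails at once if the lid comes open (its middle off the rim by more than 6 mm, or more than 8 degrees askew) (z of tin_lid in the frame of tin above 0.048 m or angle between the z axis of tin_lid and the z axis of tin, either way round above 0.14 rad).
It also fails if it takes over 38 s, if anything falls off the work surface, if the arm or the gripper's body presses on something with over 40 N, if the wrist force passes 120 N, or if a joint passes its speed limit or range.

## Working session

There is one attempt and no reset: what is moved stays moved. The work goes in short steps, Python scripts to look and compute and a tool call to move; the robot and the scene stay as the last step left them, time stands still between calls to the robot, and variables do not carry over. Pictures are saved under pics/ and viewed, at most 10 in all, crops included, and the job is handed in when it is done.

Besides the shell and the picture viewer there is one more tool, called after "Emit:" by a JSON object that holds its "method" and its "body". send_rows: Moves the arm, as the interface text tells. Its arguments: {"type":"object","properties":{"moves":{"type":"array","items":{"type":"object","properties":{"tx":{"type":"number"},"ty":{"type":"number"},"tz":{"type":"number"},"wx":{"type":"number"},"wy":{"type":"number"},"wz":{"type":"number"},"hand":{"type":"number"}}}},"newtons":{"type":"number"}},"required":["moves"]}

```bash
mkdir -p pics; ls; python3 - <<'E'
from workcell import status, viewer, order, env
import cv2, numpy as np
s=status.state();print(s['t'],s['eef_pos'],s['orientation'],s['grip_width'],env.hold_point_z)
for n in("side","top"):
    r=viewer.read_camera(n);cv2.imwrite(f"pics/{n}0.png",r["pixels"][:,:,::-1]);np.savez(f"pics/{n}0.npz",**r)
    print(n,r["mtx"],r["eye"],r["orientation"])
E
```

```text
pics
0.0 [0.20475273 0.61620273 0.20456027] [-5.01743892e-01 -3.10101407e+00  2.96941645e-03] 0.09424198957069913 0.0188
side [[470.27228759   0.         284.83749032]
 [  0.         470.27228759 212.99174293]
 [  0.           0.           1.        ]] [0.40264281 0.89479541 0.43543373] [-0.16038783  2.50721282 -1.71597086]
top [[428.31960985   0.         279.89907894]
 [  0.         428.31960985 209.41939094]
 [  0.           0.           1.        ]] [ 0.45107122 -0.01692218  1.15575141] [-2.18311557  2.17562852 -0.09454806]
```

View pics/side0.png

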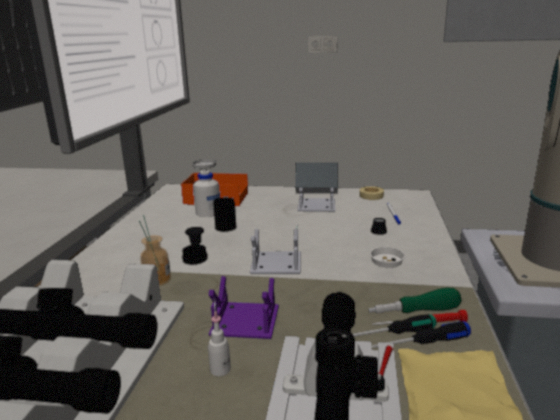

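View pics/top0.png

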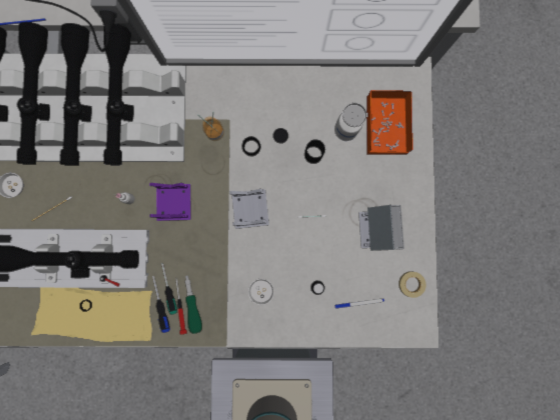

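Candidates: the stand at top (250,208) / side (276,255) is bare aluminium and empty, so it fits stand_to. The purple one at (172,202) is the decoy. The tin is in the twin stand at top (382,228) / side (317,190). I'll confirm this with an enlarged crop.

```bash
python3 - <<'E'
import cv2, numpy as np
t=cv2.imread("pics/top0.png");s=cv2.imread("pics/side0.png")
f=lambda im,x,y:cv2.resize(im[y:y+60,x:x+80],(400,300),interpolation=cv2.INTER_CUBIC)
o=np.vstack([np.hstack([f(t,212,180),f(t,342,198)]),np.hstack([f(s,236,222),f(s,280,155)])])
cv2.imwrite("pics/crop0.png",o)
E
```

```text
(no output)
```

View pics/crop0.png

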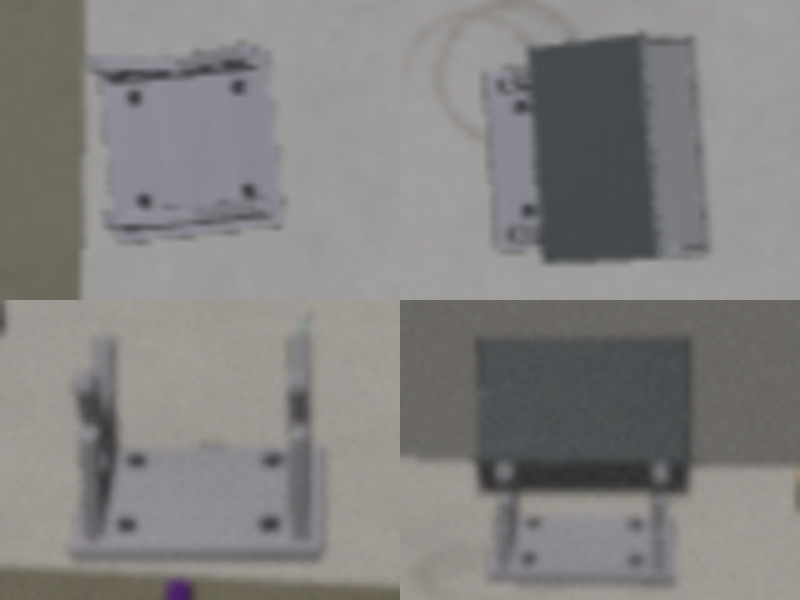

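```bash
cat > h.py <<'E'
import numpy as np, cv2
from scipy.spatial.transform import Rotation as R
from scipy.optimize import least_squares
C={n:dict(np.load(f"pics/{n}0.npz")) for n in("top","side")}
def proj(n,P):
    c=C[n];Rc=R.from_rotvec(c["orientation"]).as_matrix()
    q=(np.atleast_2d(P)-c["eye"])@Rc@c["mtx"].T
    return q[:,:2]/q[:,2:]
def ray0(n,px,z):
    c=C[n];d=R.from_rotvec(c["orientation"]).as_matrix()@np.linalg.solve(c["mtx"],[*px,1])
    return c["eye"]+d*(z-c["eye"][2])/d[2]
TIN=np.array([[1,0,0],[0,.6428,.766],[0,-.766,.6428]])  # cols: x,y,z axes at start, yaw 0
E
python3 - <<'E'
from h import *
a=np.array
# stand holes
H=a([[134,97],[238,87],[249,190],[145,201]])/5+[212,180]
for z in(0.004,0.008):
    P=a([ray0("top",h,z) for h in H]);m=P.mean(0)
    e=(P[3]-P[0]+P[2]-P[1]);e2=(P[0]-P[1]+P[3]-P[2])
    print("stand top",z,m,"yaw",np.degrees(np.arctan2(-e[1],-e[0])),np.degrees(np.arctan2(-e2[0],e2[1])),np.ptp(P,axis=0))
Hs=a([[137,160],[272,160],[270,224],[126,224]])/5+[236,222]
P=a([ray0("side",h,.006) for h in Hs]);print("stand side",P.mean(0),P)
# tin
L=a([[55,35,46],[-55,35,46],[55,-35,46],[-55,-35,46],[55,-35,0],[-55,-35,0]])/1e3
T=a([[128,47],[143,262],[245,37],[257,258],[292,38],[309,255]])/5+[342,198]
S=a([[77,163],[290,163],[77,38],[290,38]])/5+[280,155]
def f(p,u=True):
    M=R.from_euler('z',p[3]).as_matrix()@TIN@R.from_euler('x',p[4]).as_matrix()
    W=L@M.T+p[:3]
    r=proj("top",W)-T
    return np.r_[r.ravel(),(proj("side",W[:4])-S).ravel(), p[4]/.03]
r=least_squares(f,[.43,-.28,.06,0,0]);print(r.x,np.degrees(r.x[3:]),r.fun.round(1))
E
```

```text
stand top 0.004 [0.55010864 0.06045679 0.004     ] yaw 6.564788471506085 5.992528994127292 [0.06192932 0.06251713 0.        ]
stand top 0.008 [0.54976468 0.06018805 0.008     ] yaw 6.5647884715060885 5.992528994127296 [0.06171424 0.06230001 0.        ]
stand side [0.55019254 0.058653   0.006     ] [[0.58126522 0.03324944 0.006     ]
 [0.52555195 0.02779161 0.006     ]
 [0.51888426 0.08395038 0.006     ]
 [0.57506874 0.08962059 0.006     ]]
[ 0.4971452  -0.30408991  0.05833465  0.05082055  0.00738448] [2.91180321 0.42309976] [-0.3  0.2 -0.5  0.2 -0.6 -0.6  0.1  0.4  0.8 -0.3  0.5  0.2 -0.6 -0.1
  0.   0.2  0.4  0.   0.2  0.1  0.2]
```

```bash
cat >> h.py <<'E'
def tool(M): return np.c_[-M[:,0],M[:,2],M[:,1]]
Mg=R.from_euler('z',2.9,degrees=True).as_matrix()@TIN
Og=np.array([.497,-.304,.060]); Tg=tool(Mg); Pg=Og+Mg@[0,.019,.023]
Md=R.from_euler('z',6.3,degrees=True).as_matrix()@R.from_euler('x',-80,degrees=True).as_matrix()@TIN
Od=np.array([.5514,.0471,.090]); Td=tool(Md); Pd=Od+Md@[0,.019,.023]
def step(P,T=None):
    from workcell import status
    s=status.state();A=R.from_rotvec(s["orientation"]).as_matrix()
    print("now",s["t"],np.round(s["eef_pos"],4),s["orientation"].round(3),"F",np.round(s["ft_force"],1),"w",s["grip_width"],s["grasp_force"])
    d=A.T@(np.asarray(P)-s["eef_pos"]);print("shift mm",(d*1e3).round(1),"rows>",np.linalg.norm(d)/.0625)
    if T is not None:
        w=R.from_matrix(A.T@T).as_rotvec();print("turn",w.round(4),"rows>",np.degrees(np.linalg.norm(w))/10.7)
E
python3 - <<'E'
from h import *
print("grasp",Pg,"dest",Pd)
step([.42,.25,.33])
step([.49,-.37,.30],Tg)
E
```

```text
grasp [ 0.49549075 -0.274207    0.0602304 ] dest [0.55080666 0.05247438 0.06066201]
now 0.1 [0.2047 0.6163 0.2047] [-5.020e-01 -3.101e+00  3.000e-03] F [-0.8 -0.1  0. ] w 0.09405002807165526 0.0
shift mm [-319.8 -279.9 -124.9] rows> 7.087313254000638
now 0.1 [0.2047 0.6163 0.2047] [-5.020e-01 -3.101e+00  3.000e-03] F [-0.8 -0.1  0. ] w 0.09405002807165526 0.0
shift mm [-581.7 -846.1  -93.9] rows> 16.497867790128648
turn [-0.6917  0.1293 -0.3563] rows> 4.223629320693738
```

Emit:
{"method": "send_rows", "body": {"moves": [{"tz": -0.06}, {"tz": -0.06}, {"tx": -0.04, "ty": -0.035}, {"tx": -0.04, "ty": -0.035}, {"tx": -0.04, "ty": -0.035}, {"tx": -0.04, "ty": -0.035}, {"tx": -0.04, "ty": -0.035}, {"tx": -0.04, "ty": -0.035}]}}

```text
invalid input
```

Emit:
{"method": "send_rows", "body": {"moves": [{"tx": -0.04, "ty": -0.035}, {"tx": -0.04, "ty": -0.035}, {}, {}]}}

```text
invalid input
```

```bash
python3 -c "
from h import *
step([.49,-.36,.28],Tg)"
```

```text
now 0.1 [0.2047 0.6163 0.2047] [-5.020e-01 -3.101e+00  3.000e-03] F [-0.8 -0.1  0. ] w 0.09405002807165526 0.0
shift mm [-578.6 -836.6  -73.9] rows> 16.318141295745306
turn [-0.6917  0.1293 -0.3563] rows> 4.223629320693738
```

Rejected as invalid; perhaps every row needs all its fields.

Emit:
{"method": "send_rows", "body": {"moves": [{"tx": 0, "ty": 0, "tz": -0.06, "wx": 0, "wy": 0, "wz": 0, "hand": 100}, {"tx": 0, "ty": 0, "tz": -0.06, "wx": 0, "wy": 0, "wz": 0, "hand": 100}, {"tx": -0.04, "ty": -0.035, "tz": 0, "wx": 0, "wy": 0, "wz": 0, "hand": 100}, {"tx": -0.04, "ty": -0.035, "tz": 0, "wx": 0, "wy": 0, "wz": 0, "hand": 100}, {"tx": -0.04, "ty": -0.035, "tz": 0, "wx": 0, "wy": 0, "wz": 0, "hand": 100}, {"tx": -0.04, "ty": -0.035, "tz": 0, "wx": 0, "wy": 0, "wz": 0, "hand": 100}, {"tx": -0.04, "ty": -0.035, "tz": 0, "wx": 0, "wy": 0, "wz": 0, "hand": 100}, {"tx": -0.04, "ty": -0.035, "tz": 0, "wx": 0, "wy": 0, "wz": 0, "hand": 100}]}}

```text
t: 1.1
eef_pos: [0.367, 0.3401, 0.3253]
orientation: [-0.502, -3.101, 0.0]
ft_force: [0.8, 0.2, 0.0]
grip_width: 0.0939
grasp_force: 0.0
```

Emit:
{"method": "send_rows", "body": {"moves": [{"tx": -0.04, "ty": -0.035, "tz": 0, "wx": 0, "wy": 0, "wz": 0, "hand": 100}, {"tx": -0.04, "ty": -0.035, "tz": 0, "wx": 0, "wy": 0, "wz": 0, "hand": 100}, {"tx": -0.02, "ty": -0.055, "tz": 0, "wx": 0, "wy": 0, "wz": 0, "hand": 100}, {"tx": -0.02, "ty": -0.055, "tz": 0, "wx": 0, "wy": 0, "wz": 0, "hand": 100}, {"tx": -0.02, "ty": -0.055, "tz": 0, "wx": 0, "wy": 0, "wz": 0, "hand": 100}, {"tx": -0.02, "ty": -0.055, "tz": 0, "wx": 0, "wy": 0, "wz": 0, "hand": 100}, {"tx": 0, "ty": 0, "tz": 0, "wx": 0, "wy": 0, "wz": 0, "hand": 100}]}}

```text
t: 1.98
eef_pos: [0.4264, 0.0116, 0.3256]
orientation: [0.516, 3.099, -0.002]
ft_force: [0.1, 0.6, -0.4]
grip_width: 0.0938
grasp_force: 0.0
```

```bash
python3 -c "
from h import *
step([.49,-.36,.28],Tg)"
```

```text
now 1.975 [0.4264 0.0116 0.3256] [ 5.160e-01  3.099e+00 -2.000e-03] F [ 0.1  0.6 -0.4] w 0.09376408919642593 0.0
shift mm [-180.5 -331.    46.1] rows> 6.076516939032321
turn [-0.691   0.133  -0.3647] rows> 4.243691904711475
```

Emit:
{"method": "send_rows", "body": {"moves": [{"tx": -0.023, "ty": -0.041, "tz": 0, "wx": 0, "wy": 0, "wz": 0, "hand": 100}, {"tx": -0.023, "ty": -0.041, "tz": 0, "wx": 0, "wy": 0, "wz": 0, "hand": 100}, {"tx": -0.023, "ty": -0.041, "tz": 0, "wx": -0.138, "wy": 0.027, "wz": -0.073, "hand": 100}, {"tx": 0, "ty": 0, "tz": 0, "wx": -0.138, "wy": 0.027, "wz": -0.073, "hand": 100}, {"tx": 0, "ty": 0, "tz": 0, "wx": -0.138, "wy": 0.027, "wz": -0.073, "hand": 100}, {"tx": 0, "ty": 0, "tz": 0, "wx": -0.138, "wy": 0.027, "wz": -0.073, "hand": 100}, {"tx": 0, "ty": 0, "tz": 0, "wx": -0.138, "wy": 0.027, "wz": -0.073, "hand": 100}, {"tx": 0, "ty": 0, "tz": 0, "wx": 0, "wy": 0, "wz": 0, "hand": 100}]}}

```text
t: 2.98
eef_pos: [0.4506, -0.1112, 0.3226]
orientation: [0.045, -2.938, -1.016]
ft_force: [-0.4, 0.2, -0.0]
grip_width: 0.094
grasp_force: 0.0
```

```bash
python3 -c "
from h import *
step(Pg-.10*Tg[:,2],Tg)"
```

```text
now 2.975 [ 0.4506 -0.1112  0.3226] [ 0.045 -2.938 -1.016] F [-0.4  0.2 -0. ] w 0.0939630821383972 0.0
shift mm [ -43.3 -294.2    3.9] rows> 4.7584728510544965
turn [-0.0319 -0.0086 -0.023 ] rows> 0.21549516268511532
```

Emit:
{"method": "send_rows", "body": {"moves": [{"tx": -0.007, "ty": -0.049, "tz": 0, "wx": -0.032, "wy": -0.009, "wz": -0.023, "hand": 100}, {"tx": -0.007, "ty": -0.049, "tz": 0, "wx": 0, "wy": 0, "wz": 0, "hand": 100}, {"tx": -0.007, "ty": -0.049, "tz": 0, "wx": 0, "wy": 0, "wz": 0, "hand": 100}, {"tx": -0.007, "ty": -0.049, "tz": 0, "wx": 0, "wy": 0, "wz": 0, "hand": 100}, {"tx": -0.007, "ty": -0.049, "tz": 0, "wx": 0, "wy": 0, "wz": 0, "hand": 100}, {"tx": -0.007, "ty": -0.045, "tz": 0, "wx": 0, "wy": 0, "wz": 0, "hand": 100}, {"tx": 0, "ty": 0, "tz": 0, "wx": 0, "wy": 0, "wz": 0, "hand": 100}]}}

```text
t: 3.85
eef_pos: [0.5046, -0.3305, 0.1374]
orientation: [0.079, -2.936, -1.067]
ft_force: [0.1, 0.3, 0.5]
grip_width: 0.0942
grasp_force: 0.0
```

```bash
python3 -c "
from h import *
step(Pg-.10*Tg[:,2],Tg)
from workcell import viewer
o=[]
for n in('wrist','side'):
    r=viewer.read_camera(n);np.savez(f'pics/{n}1.npz',**r);o.append(r['pixels'][:,:,::-1])
c=cv2.resize(o[1][130:230,250:390],(560,400),interpolation=cv2.INTER_CUBIC)
cv2.imwrite('pics/wrist1.png',o[0]);cv2.imwrite('pics/side1.png',c)"
```

```text
now 3.85 [ 0.5046 -0.3305  0.1374] [ 0.079 -2.936 -1.067] F [0.1 0.3 0.5] w 0.09417718583700853 0.0
shift mm [ 6.3 -6.2 -4.4] rows> 0.15820699114267592
turn [-0.0013 -0.0009  0.0028] rows> 0.01702264237353874
```

View pics/wrist1.png

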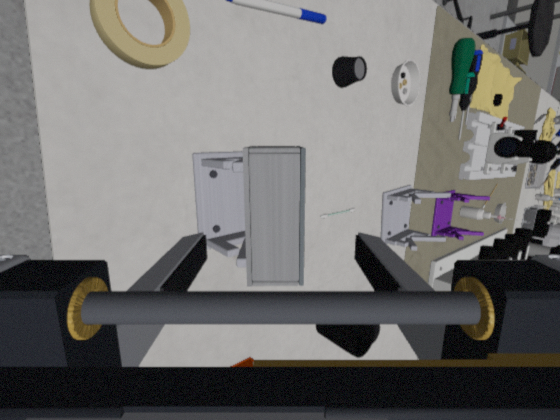

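The wrist view shows the tin's −y wall between the fingers. Its corners are about (245,147), (304,147), (303,284) and (247,286), and the frames lie behind it. I'll check this against the prediction.

```bash
python3 - <<'E'
from h import *
C["wrist"]=dict(np.load("pics/wrist1.npz"))
L=np.array([[-55,-35,0],[-55,-35,46],[55,-35,46],[55,-35,0]])/1e3
px=np.array([[245,147],[304,147],[303,284],[247,286]])
print(proj("wrist",L@Mg.T+Og).round(0).tolist())
def f(p):
    M=R.from_euler('z',p[3]).as_matrix()@TIN@R.from_euler('x',p[4]).as_matrix()
    return np.r_[(proj("wrist",L@M.T+p[:3])-px).ravel(),p[4]/.01,(p[:3]-Og)/.004]
r=least_squares(f,[*Og,.05,0]);print(r.x,np.degrees(r.x[3:]),r.fun.round(1))
E
```

```text
[[242.0, 145.0], [305.0, 146.0], [302.0, 285.0], [245.0, 285.0]]
[ 0.49819158 -0.30193251  0.0586266   0.05435291 -0.00288189] [ 3.11419236 -0.16512021] [-1.9  0.3  1.8  0.3  0.1  0.6 -0.1 -1.3 -0.3  0.3  0.5 -0.3]
```

```bash
sed -i 's/Og=np.array(\[.*\]); Tg/Og=np.array([.498,-.3025,.0592]); Tg/' h.py; python3 -c "
from h import *
step(Pg,Tg)"
```

```text
now 3.95 [ 0.5057 -0.329   0.1409] [ 0.084 -2.939 -1.068] F [-0.7  0.1  0.1] w 0.09428340321698492 0.0
shift mm [ 6.5 -8.8 98.8] rows> 1.5905546429654736
turn [-0.0012  0.001   0.0071] rows> 0.038848695622259
```

Emit:
{"method": "send_rows", "body": {"moves": [{"tx": 0.0065, "ty": -0.008, "tz": 0.01, "wx": 0, "wy": 0, "wz": 0.006, "hand": 100}, {"tx": 0, "ty": 0, "tz": 0.022, "wx": 0, "wy": 0, "wz": 0, "hand": 100}, {"tx": 0, "ty": 0, "tz": 0.022, "wx": 0, "wy": 0, "wz": 0, "hand": 100}, {"tx": 0, "ty": 0, "tz": 0.022, "wx": 0, "wy": 0, "wz": 0, "hand": 100}, {"tx": 0, "ty": 0, "tz": 0.022, "wx": 0, "wy": 0, "wz": 0, "hand": 100}, {"tx": 0, "ty": 0, "tz": 0, "wx": 0, "wy": 0, "wz": 0, "hand": 100}, {"tx": 0, "ty": 0, "tz": 0, "wx": 0, "wy": 0, "wz": 0, "hand": 100}]}}

```text
t: 4.82
eef_pos: [0.4957, -0.2751, 0.0607]
orientation: [0.074, -2.939, -1.065]
ft_force: [-0.6, -0.9, -0.1]
grip_width: 0.0939
grasp_force: 0.0
```

```bash
python3 -c "
from h import *
step(Pg,Tg)"
```

```text
now 4.825 [ 0.4957 -0.2751  0.0607] [ 0.074 -2.939 -1.065] F [-0.6 -0.9 -0.1] w 0.09393565095519082 0.0
shift mm [-0.9  1.   2.5] rows> 0.044714223993477055
turn [-0.0029  0.0026  0.0003] rows> 0.020712997053181414
```

Well placed and touching nothing. Close gently.

Emit:
{"method": "send_rows", "body": {"moves": [{"tx": 0, "ty": 0.001, "tz": 0.002, "wx": 0, "wy": 0, "wz": 0, "hand": 60}, {"tx": 0, "ty": 0, "tz": 0, "wx": 0, "wy": 0, "wz": 0, "hand": 52}, {"tx": 0, "ty": 0, "tz": 0, "wx": 0, "wy": 0, "wz": 0, "hand": 45}, {"tx": 0, "ty": 0, "tz": 0, "wx": 0, "wy": 0, "wz": 0, "hand": 40}, {"tx": 0, "ty": 0, "tz": 0, "wx": 0, "wy": 0, "wz": 0, "hand": 40}, {"tx": 0, "ty": 0, "tz": 0, "wx": 0, "wy": 0, "wz": 0, "hand": 40}], "newtons": 12}}

```text
t: 5.58
eef_pos: [0.4953, -0.2715, 0.0595]
orientation: [0.074, -2.936, -1.071]
ft_force: [-0.7, 2.2, 2.0]
grip_width: 0.046
grasp_force: 12.0
```

Emit:
{"method": "send_rows", "body": {"moves": [{"tx": 0, "ty": 0, "tz": 0, "wx": 0, "wy": 0, "wz": 0, "hand": 20}, {"tx": 0, "ty": 0, "tz": 0, "wx": 0, "wy": 0, "wz": 0, "hand": 20}, {"tx": 0, "ty": 0, "tz": 0, "wx": 0, "wy": 0, "wz": 0, "hand": 20}, {"tx": 0, "ty": 0.003, "tz": -0.004, "wx": 0, "wy": 0, "wz": 0, "hand": 20}, {"tx": 0, "ty": 0.007, "tz": -0.008, "wx": 0, "wy": 0, "wz": 0, "hand": 20}, {"tx": 0, "ty": 0.013, "tz": -0.015, "wx": 0, "wy": 0, "wz": 0, "hand": 20}, {"tx": 0, "ty": 0.013, "tz": -0.015, "wx": 0, "wy": 0, "wz": 0, "hand": 20}, {"tx": 0, "ty": 0, "tz": 0, "wx": 0, "wy": 0, "wz": 0, "hand": 20}], "newtons": 35}}

```text
t: 6.58
eef_pos: [0.4963, -0.2729, 0.1164]
orientation: [0.075, -2.942, -1.063]
ft_force: [-0.6, 0.5, -3.8]
grip_width: 0.0454
grasp_force: 35.0
```

Emit:
{"method": "send_rows", "body": {"moves": [{"tx": 0, "ty": 0.02, "tz": -0.023, "wx": 0, "wy": 0, "wz": 0, "hand": 20}, {"tx": 0, "ty": 0.02, "tz": -0.023, "wx": 0, "wy": 0, "wz": 0, "hand": 20}, {"tx": 0, "ty": 0.02, "tz": -0.023, "wx": 0, "wy": 0, "wz": 0, "hand": 20}, {"tx": 0, "ty": 0.02, "tz": -0.023, "wx": 0, "wy": 0, "wz": 0, "hand": 20}, {"tx": 0, "ty": 0.03, "tz": 0.02, "wx": 0, "wy": 0, "wz": 0, "hand": 20}, {"tx": 0, "ty": 0.03, "tz": 0.02, "wx": 0, "wy": 0, "wz": 0, "hand": 20}, {"tx": 0, "ty": 0.03, "tz": 0.02, "wx": 0, "wy": 0, "wz": 0, "hand": 20}, {"tx": 0, "ty": 0.03, "tz": 0.02, "wx": 0, "wy": 0, "wz": 0, "hand": 20}]}}

```text
t: 7.58
eef_pos: [0.4875, -0.1251, 0.2516]
orientation: [0.073, -2.937, -1.067]
ft_force: [0.3, 0.4, -3.7]
grip_width: 0.0459
grasp_force: 35.0
```

```bash
python3 -c "
from h import *
step(Pd+[0,0,.15],Td)"
```

```text
now 7.575 [ 0.4875 -0.1251  0.2516] [ 0.073 -2.937 -1.067] F [ 0.3  0.4 -3.7] w 0.04587417726168037 34.9758642911911
shift mm [-71.9 107.3 143.3] rows> 3.087262092597804
turn [ 1.3944e+00  1.0000e-03 -6.5900e-02] rows> 7.4751818387770275
```

Emit:
{"method": "send_rows", "body": {"moves": [{"tx": 0, "ty": 0, "tz": 0, "wx": 0.1, "wy": 0, "wz": -0.005, "hand": 20}, {"tx": 0, "ty": 0, "tz": 0, "wx": 0.1, "wy": 0, "wz": -0.005, "hand": 20}, {"tx": 0, "ty": 0, "tz": 0, "wx": 0.1, "wy": 0, "wz": -0.005, "hand": 20}, {"tx": 0, "ty": 0, "tz": 0, "wx": 0.1, "wy": 0, "wz": -0.005, "hand": 20}, {"tx": 0, "ty": 0, "tz": 0, "wx": 0.1, "wy": 0, "wz": -0.005, "hand": 20}, {"tx": 0, "ty": 0, "tz": 0, "wx": 0.1, "wy": 0, "wz": -0.005, "hand": 20}, {"tx": 0, "ty": 0, "tz": 0, "wx": 0.1, "wy": 0, "wz": -0.005, "hand": 20}]}}

```text
t: 8.45
eef_pos: [0.487, -0.1257, 0.2518]
orientation: [-0.127, 3.127, -0.007]
ft_force: [-0.7, 0.2, -3.9]
grip_width: 0.046
grasp_force: 35.0
```

```bash
python3 -c "
from h import *
step(Pd+[0,0,.15],Td)"
```

```text
now 8.45 [ 0.487  -0.1257  0.2518] [-0.127  3.127 -0.007] F [-0.7  0.2 -3.9] w 0.04601683941779011 34.97333586215973
shift mm [-77.6 172.6  41.2] rows> 3.09835532004196
turn [ 0.6931  0.0017 -0.0316] rows> 3.7153411632692213
```

Translate across now while vertical, then finish the roll.

Emit:
{"method": "send_rows", "body": {"moves": [{"tx": -0.019, "ty": 0.043, "tz": 0, "wx": 0, "wy": 0, "wz": 0, "hand": 20}, {"tx": -0.019, "ty": 0.043, "tz": 0, "wx": 0, "wy": 0, "wz": 0, "hand": 20}, {"tx": -0.019, "ty": 0.043, "tz": 0, "wx": 0, "wy": 0, "wz": 0, "hand": 20}, {"tx": -0.019, "ty": 0.043, "tz": 0, "wx": 0, "wy": 0, "wz": 0, "hand": 20}, {"tx": 0, "ty": 0, "tz": 0, "wx": 0.1, "wy": 0, "wz": -0.005, "hand": 20}, {"tx": 0, "ty": 0, "tz": 0, "wx": 0.1, "wy": 0, "wz": -0.005, "hand": 20}, {"tx": 0, "ty": 0, "tz": 0, "wx": 0.1, "wy": 0, "wz": -0.005, "hand": 20}]}}

```text
t: 9.32
eef_pos: [0.5485, 0.0518, 0.2519]
orientation: [-0.146, 3.078, -0.473]
ft_force: [-0.1, 0.3, -4.1]
grip_width: 0.0458
grasp_force: 35.0
```

Emit:
{"method": "send_rows", "body": {"moves": [{"tx": 0, "ty": 0, "tz": 0, "wx": 0.1, "wy": 0, "wz": -0.005, "hand": 20}, {"tx": 0, "ty": 0, "tz": 0, "wx": 0.1, "wy": 0, "wz": -0.005, "hand": 20}, {"tx": 0, "ty": 0, "tz": 0, "wx": 0.1, "wy": 0, "wz": -0.005, "hand": 20}, {"tx": 0, "ty": 0, "tz": 0, "wx": 0.1, "wy": 0, "wz": -0.005, "hand": 20}, {"tx": 0, "ty": 0, "tz": 0, "wx": 0, "wy": 0, "wz": 0, "hand": 20}]}}

```text
t: 9.95
eef_pos: [0.5484, 0.0545, 0.2496]
orientation: [-0.173, 2.91, -1.066]
ft_force: [0.1, -0.3, -3.0]
grip_width: 0.0457
grasp_force: 35.0
```

```bash
python3 -c "
from h import *
step(Pd+[0,0,.08],Td)
from workcell import viewer
for n in('side',):
    r=viewer.read_camera(n);o=r['pixels'][:,:,::-1]
c=cv2.resize(o[100:300,180:380],(600,600),interpolation=cv2.INTER_CUBIC)
cv2.imwrite('pics/side2.png',c)"
```

```text
now 9.95 [0.5484 0.0545 0.2496] [-0.173  2.91  -1.066] F [ 0.1 -0.3 -3. ] w 0.0456588494326543 34.97673153877258
shift mm [-2.5 68.6 84.7] rows> 1.7443758111166479
turn [-0.0042  0.0028  0.0078] rows> 0.049509792879773744
```

View pics/side2.png

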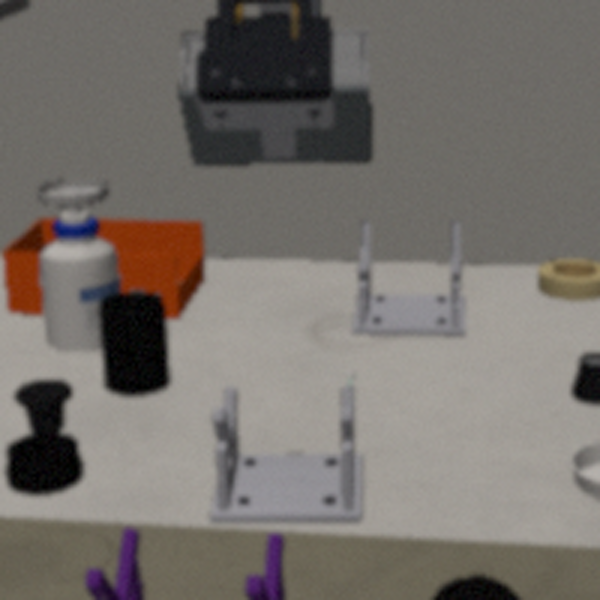

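The picture shows the tin held above the empty stand. The lid's low edge runs from (194,163) to (371,161) in the crop. I'll compare that with the prediction from the tool pose.

```bash
python3 - <<'E'
from h import *
from workcell import status
s=status.state();A=R.from_rotvec(s["orientation"]).as_matrix();M=np.c_[-A[:,0],A[:,2],A[:,1]]
O=s["eef_pos"]-M@[0,.019,.023]
L=np.array([[55,35,46],[-55,35,46],[55,-35,46],[-55,-35,46]])/1e3
print(((proj("side",O+L@M.T)-[180,100])*3).round(0).tolist())
E
```

```text
[[193.0, 165.0], [371.0, 162.0], [179.0, 93.0], [371.0, 90.0]]
```

Emit:
{"method": "send_rows", "body": {"moves": [{"tx": -0.0025, "ty": 0.017, "tz": 0.021, "wx": -0.004, "wy": 0.003, "wz": 0.008, "hand": 20}, {"tx": 0, "ty": 0.017, "tz": 0.021, "wx": 0, "wy": 0, "wz": 0, "hand": 20}, {"tx": 0, "ty": 0.017, "tz": 0.021, "wx": 0, "wy": 0, "wz": 0, "hand": 20}, {"tx": 0, "ty": 0.017, "tz": 0.021, "wx": 0, "wy": 0, "wz": 0, "hand": 20}, {"tx": 0, "ty": 0, "tz": 0, "wx": 0, "wy": 0, "wz": 0, "hand": 20}, {"tx": 0, "ty": 0, "tz": 0, "wx": 0, "wy": 0, "wz": 0, "hand": 20}]}}

```text
t: 10.75
eef_pos: [0.5535, 0.0487, 0.1456]
orientation: [-0.148, 2.91, -1.059]
ft_force: [0.8, -0.5, -3.8]
grip_width: 0.0458
grasp_force: 35.0
```

```bash
python3 -c "
from h import *
step(Pd+[0,0,.01],Td)"
```

```text
now 10.75 [0.5535 0.0487 0.1456] [-0.148  2.91  -1.059] F [ 0.8 -0.5 -3.8] w 0.045798320383672826 34.976398944854736
shift mm [ 2.7 51.3 54.8] rows> 1.201483761102165
turn [-0.0005  0.0007 -0.0085] rows> 0.045583513047468806
```

Emit:
{"method": "send_rows", "body": {"moves": [{"tx": 0.002, "ty": 0.01, "tz": 0.011, "wx": 0, "wy": 0, "wz": -0.006, "hand": 20}, {"tx": 0, "ty": 0.01, "tz": 0.011, "wx": 0, "wy": 0, "wz": 0, "hand": 20}, {"tx": 0, "ty": 0.01, "tz": 0.011, "wx": 0, "wy": 0, "wz": 0, "hand": 20}, {"tx": 0, "ty": 0.01, "tz": 0.011, "wx": 0, "wy": 0, "wz": 0, "hand": 20}, {"tx": 0, "ty": 0.01, "tz": 0.011, "wx": 0, "wy": 0, "wz": 0, "hand": 20}, {"tx": 0, "ty": 0, "tz": 0, "wx": 0, "wy": 0, "wz": 0, "hand": 20}, {"tx": 0, "ty": 0, "tz": 0, "wx": 0, "wy": 0, "wz": 0, "hand": 20}]}}

```text
t: 11.62
eef_pos: [0.5508, 0.0518, 0.0701]
orientation: [-0.16, 2.911, -1.063]
ft_force: [0.5, -0.2, -3.2]
grip_width: 0.0459
grasp_force: 35.0
```

```bash
python3 -c "
from h import *
step(Pd,Td)
from workcell import viewer
o=[]
for n,x,y in(('side',206,170),('top',190,150)):
    r=viewer.read_camera(n);o.append(cv2.resize(r['pixels'][y:y+110,x:x+140,::-1],(560,440),interpolation=cv2.INTER_CUBIC)[:,80:480])
cv2.imwrite('pics/s3.png',np.hstack(o))"
```

```text
now 11.625 [0.5508 0.0518 0.0701] [-0.16   2.911 -1.063] F [ 0.5 -0.2 -3.2] w 0.045857024287592446 34.97657775878906
shift mm [-0.1  6.6  6.8] rows> 0.15129254557945426
turn [-0.002   0.0005 -0.0003] rows> 0.01112682741220243
```

View pics/s3.png

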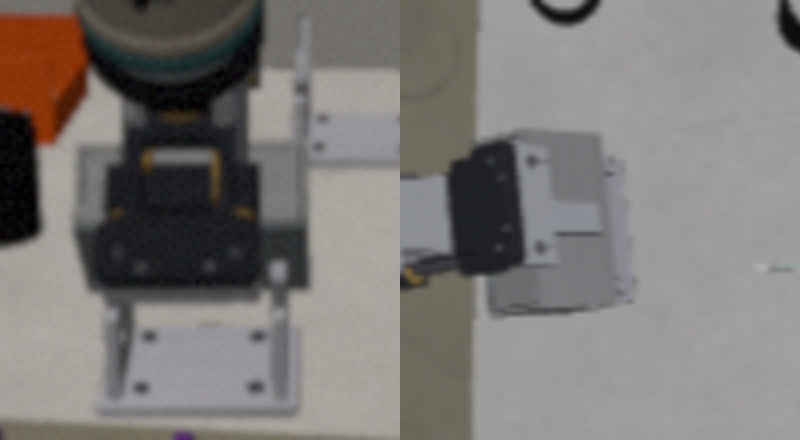

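The tin is centred over the notch with no contact yet. I'll lower it slowly and watch the force.

Emit:
{"method": "send_rows", "body": {"moves": [{"tx": 0, "ty": 0.002, "tz": 0.002, "wx": 0, "wy": 0, "wz": 0, "hand": 20}, {"tx": 0, "ty": 0.002, "tz": 0.002, "wx": 0, "wy": 0, "wz": 0, "hand": 20}, {"tx": 0, "ty": 0, "tz": 0, "wx": 0, "wy": 0, "wz": 0, "hand": 20}, {"tx": 0, "ty": 0, "tz": 0, "wx": 0, "wy": 0, "wz": 0, "hand": 20}]}}

```text
t: 12.22
eef_pos: [0.5505, 0.0525, 0.0642]
orientation: [-0.16, 2.912, -1.062]
ft_force: [0.5, -0.2, -3.5]
grip_width: 0.0458
grasp_force: 35.0
```

Emit:
{"method": "send_rows", "body": {"moves": [{"tx": 0, "ty": 0.001, "tz": 0.001, "wx": 0, "wy": 0, "wz": 0, "hand": 20}, {"tx": 0, "ty": 0.001, "tz": 0.001, "wx": 0, "wy": 0, "wz": 0, "hand": 20}, {"tx": 0, "ty": 0, "tz": 0, "wx": 0, "wy": 0, "wz": 0, "hand": 20}, {"tx": 0, "ty": 0, "tz": 0, "wx": 0, "wy": 0, "wz": 0, "hand": 20}]}}

```text
t: 12.72
eef_pos: [0.5504, 0.0527, 0.0614]
orientation: [-0.16, 2.912, -1.062]
ft_force: [0.1, 0.5, -4.6]
grip_width: 0.0456
grasp_force: 35.0
```

Emit:
{"method": "send_rows", "body": {"moves": [{"tx": 0, "ty": 0.001, "tz": 0.001, "wx": 0, "wy": 0, "wz": 0, "hand": 20}, {"tx": 0, "ty": 0.001, "tz": 0.001, "wx": 0, "wy": 0, "wz": 0, "hand": 20}, {"tx": 0, "ty": 0, "tz": 0, "wx": 0, "wy": 0, "wz": 0, "hand": 20}, {"tx": 0, "ty": 0, "tz": 0, "wx": 0, "wy": 0, "wz": 0, "hand": 20}]}}

```text
t: 13.22
eef_pos: [0.5505, 0.0528, 0.0598]
orientation: [-0.159, 2.911, -1.063]
ft_force: [-2.3, 2.1, 5.1]
grip_width: 0.0459
grasp_force: 35.0
```

Emit:
{"method": "send_rows", "body": {"moves": [{"tx": 0, "ty": 0.0005, "tz": 0.0005, "wx": 0, "wy": 0, "wz": 0, "hand": 20}, {"tx": 0, "ty": 0.0005, "tz": 0.0005, "wx": 0, "wy": 0, "wz": 0, "hand": 20}, {"tx": 0, "ty": 0, "tz": 0, "wx": 0, "wy": 0, "wz": 0, "hand": 20}, {"tx": 0, "ty": 0, "tz": 0, "wx": 0, "wy": 0, "wz": 0, "hand": 20}]}}

```text
t: 13.72
eef_pos: [0.5505, 0.0528, 0.0597]
orientation: [-0.158, 2.91, -1.065]
ft_force: [-5.8, 5.0, 15.0]
grip_width: 0.0456
grasp_force: 35.0
```

Both faces are in contact. Ease the preload, soften the grip, then open.

Emit:
{"method": "send_rows", "body": {"moves": [{"tx": 0, "ty": -0.0005, "tz": -0.0005, "wx": 0, "wy": 0, "wz": 0, "hand": 20}, {"tx": 0, "ty": 0, "tz": 0, "wx": 0, "wy": 0, "wz": 0, "hand": 20}, {"tx": 0, "ty": 0, "tz": 0, "wx": 0, "wy": 0, "wz": 0, "hand": 20}, {"tx": 0, "ty": 0, "tz": 0, "wx": 0, "wy": 0, "wz": 0, "hand": 20}], "newtons": 6}}

```text
t: 14.22
eef_pos: [0.5505, 0.0525, 0.0594]
orientation: [-0.159, 2.911, -1.065]
ft_force: [-3.3, 3.1, 8.2]
grip_width: 0.046
grasp_force: 6.0
```

Emit:
{"method": "send_rows", "body": {"moves": [{"tx": 0, "ty": 0, "tz": 0, "wx": 0, "wy": 0, "wz": 0, "hand": 50}, {"tx": 0, "ty": 0, "tz": 0, "wx": 0, "wy": 0, "wz": 0, "hand": 52}, {"tx": 0, "ty": 0, "tz": 0, "wx": 0, "wy": 0, "wz": 0, "hand": 55}, {"tx": 0, "ty": 0, "tz": 0, "wx": 0, "wy": 0, "wz": 0, "hand": 60}, {"tx": 0, "ty": 0, "tz": 0, "wx": 0, "wy": 0, "wz": 0, "hand": 80}, {"tx": 0, "ty": 0, "tz": 0, "wx": 0, "wy": 0, "wz": 0, "hand": 95}, {"tx": 0, "ty": 0, "tz": 0, "wx": 0, "wy": 0, "wz": 0, "hand": 95}, {"tx": 0, "ty": 0, "tz": 0, "wx": 0, "wy": 0, "wz": 0, "hand": 95}]}}

```text
t: 15.22
eef_pos: [0.5504, 0.0531, 0.0579]
orientation: [-0.16, 2.912, -1.062]
ft_force: [-0.2, 0.6, -0.3]
grip_width: 0.0889
grasp_force: 0.0
```

Free of the tin. Back out along the tool axis.

Emit:
{"method": "send_rows", "body": {"moves": [{"tx": 0, "ty": 0, "tz": -0.01, "wx": 0, "wy": 0, "wz": 0, "hand": 95}, {"tx": 0, "ty": 0, "tz": -0.02, "wx": 0, "wy": 0, "wz": 0, "hand": 95}, {"tx": 0, "ty": 0, "tz": -0.025, "wx": 0, "wy": 0, "wz": 0, "hand": 95}, {"tx": 0, "ty": 0, "tz": -0.025, "wx": 0, "wy": 0, "wz": 0, "hand": 95}, {"tx": 0, "ty": 0, "tz": -0.025, "wx": 0, "wy": 0, "wz": 0, "hand": 95}, {"tx": 0, "ty": -0.03, "tz": -0.03, "wx": 0, "wy": 0, "wz": 0, "hand": 95}, {"tx": 0, "ty": -0.03, "tz": -0.03, "wx": 0, "wy": 0, "wz": 0, "hand": 95}, {"tx": 0, "ty": 0, "tz": 0, "wx": 0, "wy": 0, "wz": 0, "hand": 95}]}}

```text
t: 16.23
eef_pos: [0.5453, 0.1133, 0.2261]
orientation: [-0.156, 2.909, -1.056]
ft_force: [0.3, -0.4, -0.4]
grip_width: 0.0898
grasp_force: 0.0
```

```bash
python3 -c "
from h import *
step(Pd,Td)
from workcell import viewer
o=[]
for n,x,y in(('side',206,170),('top',190,150)):
    r=viewer.read_camera(n);o.append(cv2.resize(r['pixels'][y:y+110,x:x+140,::-1],(560,440),interpolation=cv2.INTER_CUBIC)[:,80:480])
    L=np.array([[i,j,k] for i in(55,-55) for j in(35,-35) for k in (0,46)])/1e3
    print(n,((proj(n,Od+L@Md.T)-[x,y])*4-[80,0]).round(0).tolist())
cv2.imwrite('pics/s4.png',np.hstack(o))"
```

```text
now 16.225 [0.5453 0.1133 0.2261] [-0.156  2.909 -1.056] F [ 0.3 -0.4 -0.4] w 0.08977833503288964 0.0
shift mm [  2.2  59.4 166. ] rows> 2.820996443261973
turn [ 0.0012  0.0043 -0.0041] rows> 0.03247473984787198
side [[94.0, 231.0], [89.0, 313.0], [78.0, 164.0], [73.0, 250.0], [309.0, 229.0], [310.0, 311.0], [309.0, 162.0], [310.0, 248.0]]
top [[202.0, 137.0], [151.0, 149.0], [125.0, 132.0], [73.0, 145.0], [220.0, 307.0], [168.0, 314.0], [143.0, 311.0], [90.0, 319.0]]
```

View pics/s4.png

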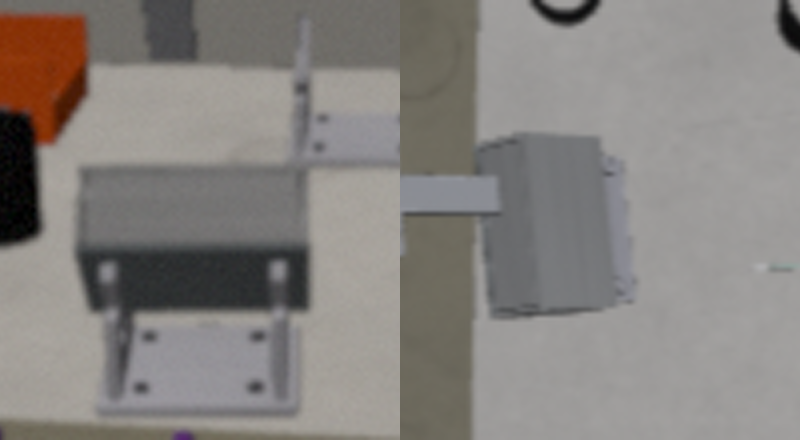

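The tin is seated in the stand with its lid shut. Its observed corners, about (77,247), (90,310) and (308,308), agree with the predicted seat.

```bash
python3 -c "
from workcell import order
print(order.hand_in())"
```

```text
the job is handed in; nothing more can be done
None
```

I rolled the tin over into the empty aluminium stand, released it and handed the job in at about 16 s: it leans on its lid, with the lid shut and the corners within a few pixels of the predicted seat; no verdict came back, and I couldn't see the ring.

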